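# Dial the code and shoot the bolt of the consumables box

### The arm

A 6-joint arm with a two-finger parallel gripper is mounted at the origin on a cart in front of the work surface, level with it; the furniture and walls round the work are solid. World frame = base frame: x ahead of the robot, y to its left, z up, the work surface at z = 0. Lengths are in m, angles in rad, forces in N, time in s.
With the tool pointing down it reaches from about 0.35 to 0.775 m from the base axis. Payload 5.5 kg.
Tool frame: the origin (TCP) lies between the finger pads; the fingertips stand 22 mm ahead of it and the grasp point (between the pads) lies 3 mm ahead of it; z points along the fingers, y is the line along which they close (so a half turn about z gives the same grasp; the last joint's range is limited). The gripper opens to 85 mm and grips with 20 to 120 N. Pads are 22 mm wide; open, the fingers measure 114 mm over their backs; the gripper's body (76 mm by 85 mm) begins 54 mm behind the grasp point. The pads swing forward as they close: fully open they stand 13 mm farther back than shut.
Start: joints at [-1.441, 0.313, 0.046, 1.304, 0, 1.431], TCP at [0.153, -0.554, 0.253] pointing down, gripper open.
Joint ranges: [-2.76, 2.76], [-0.86, 1.69], [-1.03, 1.26], [-2.2, 2.34], [-1.47, 1.5], [-3.14, 3.14]. Speed limits (rad/s): [2.57, 2.57, 3.14, 3.14, 3.14, 3.14].

### API

Orientations are given as a unit quaternion [w, x, y, z].
In Python, from workcell import env, vision, workorder, monitor gives the robot as it stands (env), with the cameras (vision), the job (workorder) and the readings (monitor).
- The arm moves only by the tool drive_effector, called as name([rows], argument=value, ...), one row to a line, values as JSON. Schema: {"type":"object","properties":{"steps":{"type":"array","items":{"type":"object","properties":{"x":{"type":"number"},"y":{"type":"number"},"z":{"type":"number"},"rx":{"type":"number"},"ry":{"type":"number"},"rz":{"type":"number"}},"additionalProperties":false},"minItems":1,"maxItems":8},"finger_gap":{"type":"number"},"clamp_n":{"type":"number"},"only":{"type":"string"},"quiet":{"type":"boolean"},"lines":{"type":"string"}},"required":["steps"],"additionalProperties":false}. steps is a list of rows, 1 to 8 of them, each an object with the fields x, y, z (the shift in m), rx, ry, rz (a rotation vector in rad); a field left out counts as zero; each row is the pose to reach, as a shift and turn from the pose commanded when the call began, along the tool's axes at that moment; what a row does not reach only later rows make up. A row lasts 1/8 s, in which the tool goes at most 0.0625 m and 0.188 rad, less where a joint would pass 70% of its speed; a pose out of reach is approached as far as the arm can. finger_gap is the finger opening in m, set as the call begins (left out keeps the last). The fingers move at their own pace and stop on an object; clamp_n is the grip in N (left out, the last holds). Time passes only in rows, so rows that do not move let the fingers close. The tool returns the time, the measured TCP pose, the force, the opening and the grip force at its end. only (a regular expression) keeps the lines of the reply that match it, lines (a string "A,B") keeps lines A to B, and quiet returns only ok. Input that does not fit is refused with a message, and nothing moves.
- monitor.get_state(): the state, without advancing time (a new reading comes with each control period).
- vision.read_camera(name): name is "scene" or "top"; returns a dict with "image" (384x512x3 uint8, red, green, blue), "K" (3x3 intrinsics, pixels), "R" (3x3) and "t" (3): a world point X has camera coordinates R X + t. Camera axes: x right, y down, z forward; pixel columns grow to the right and rows downward; lengths in m; the calibration is good to about 2 mm. A picture is of the moment at which its call begins. There is no depth.
- workorder.hand_in(): hands the job in; it is judged then, once.
The state is a dict: "clock": time; "joint_pos": joint angles; "qvel": joint speeds; "tau": joint torques, N m; "tcp_pos": TCP position; "orientation": TCP orientation; "wrist_force": force on the tool from outside, world axes, zero at the start; "ft_torque": the same for the moment, N m; "finger_gap": finger opening in m; "grip_force": force on a finger pad.
Only numpy, scipy, OpenCV 4.12 (cv2) and the standard library are available. Lean on these libraries where they do the work, as an engineer would, in place of code of your own. Each camera call takes 0.05 s, during which the arm holds its last target. There are 200 camera calls.

### The job

Lock the consumables box: roll its three code wheels so that their top faces show 2, 5 and 3 pips from left to right, lying flat. Then push the bolt's upright tab to the left until the bolt is fully home and the spring clip has snapped down behind its head; leave the wheels on the code and do not shift the things standing around.

Things in the scene. Friction and masses are not known exactly. Their poses are not given: they have to be found in the camera images.
- lockbox: Grey steel box fixed to the table, 140 (x) x 250 (y) x 45 mm high, a code lock on its lid: three six-sided black wheels on an axle along y, a sliding bolt below them. Origin: centre of its underside; x away from the robot at yaw 0, y left along the wheels, z up (mm in this frame below). Cheeks 6 mm thick at y = -80 and 80 carry the axle, top z = 97; staple at y = 110, top z = 66.
- axle (a point): Middle of the axle (8 mm thick, along y), at lockbox [0, 0, 91]. The wheels sit at y = 52, 0 and -52: 18 mm thick, 56 across flats, 65 across corners, tops at z = 119 to 123. Their flat side faces can be pinched from above or tilted towards the axle; in the 34 mm gaps only the axle stands above z = 77.
- wheel_a (a joint): Angle of the left wheel (y = 52), rad. Its flats carry 1 to 6 white pips, in order round it. 0: one pip on top; each +1.047 brings the next higher number up ((n - 1) x 1.047; whole turns make no difference): two on top at 1.047. Growing moves its top to lockbox +x. Turns freely both ways, no clicks, friction 0.05 N m; stays where left.
- wheel_a_code (a point): Centre of the two-pip flat of the left wheel, 28 mm from its axle; with that number on top it is straight above the axle (lockbox x = 0, z = 119).
- wheel_b (a joint): Angle of the middle wheel (y = 0), rad. Its flats carry 1 to 6 white pips, in order round it. 0: one pip on top; each +1.047 brings the next higher number up ((n - 1) x 1.047; whole turns make no difference): five on top at 4.189. Growing moves its top to lockbox +x. Turns freely both ways, no clicks, friction 0.05 N m; stays where left.
- wheel_b_code (a point): Centre of the five-pip flat of the middle wheel, 28 mm from its axle; with that number on top it is straight above the axle (lockbox x = 0, z = 119).
- wheel_c (a joint): Angle of the right wheel (y = -52), rad. Its flats carry 1 to 6 white pips, in order round it. 0: one pip on top; each +1.047 brings the next higher number up ((n - 1) x 1.047; whole turns make no difference): three on top at 2.094. Growing moves its top to lockbox +x. Turns freely both ways, no clicks, friction 0.05 N m; stays where left.
- wheel_c_code (a point): Centre of the three-pip flat of the right wheel, 28 mm from its axle; with that number on top it is straight above the axle (lockbox x = 0, z = 119).
- bolt (a joint): Travel of the steel bolt, m: 0 drawn back, 0.017 home against its stop, towards lockbox +y (left). Its three pins enter holes in the wheels only when these show the code (each within about 11 degrees); else it stops after about 4 mm. Slides with 2 N, stays where left; passing the spring clip (at about 4 to 14 mm) takes about 10 N.
- bolt_tab (a point): Middle of the right-hand (-y) face of the bolt's upright push tab at the right end of the lock: steel plate 36 (x) x 5 (y) x 42 mm, z = 49 to 91. Drawn back it lies at lockbox [0, -103, 75]. Push it to lockbox +y; nothing stands to its right, where the lid (z = 45) reaches 22 mm past it.
- clip (a joint): Lift of the small leaf-spring clip over the left end of the bolt (lockbox y = 102), rad: 0 at rest; the bolt's head lifts it to about 0.1 and it drops back to about 0 as it snaps into the groove behind the head, at about 14 mm of bolt travel, drawing the bolt home.
- gel_tin: Bystander: green tin with a grey cap, 66 mm in diameter, 96 high, left of the box; origin: centre of its underside.
- pipe_offcut: Bystander: upright rusty pipe piece, 42 mm in diameter, 60 high, behind the box; origin: centre of its underside.
- centre_punch: Bystander: steel punch 12 x 113 x 12 mm lying behind the box; origin: centre of its underside.

How it is judged:
On the way:
1. the wheels show 2, 5 and 3 on top (x of wheel_a_code in the frame of lockbox between -0.0056 and 0.0056 m and z of each of wheel_a_code, wheel_b_code, wheel_c_code in the frame of lockbox above 0.1 m and x of wheel_b_code in the frame of lockbox between -0.0056 and 0.0056 m and x of wheel_c_code in the frame of lockbox between -0.0056 and 0.0056 m), for 0.2 s.
At the end, for the whole second after the job is handed in: The three wheels show 2, 5 and 3 pips on top from left to right, each level within 11 degrees (code face's centre within 5.6 mm of straight above the axle); the bolt has travelled more than 14.5 of its 17 mm and the spring clip is down (below 0.04 rad) in the groove behind its head (all of step 1 and value of joint bolt above 0.0145 m and value of joint clip below 0.04 rad); the robot touches nothing.
It fails at once if the gel tin is shifted by more than 25 mm (distance of gel_tin from where it was at the start of the episode above 0.025 m).
It fails at once if the pipe offcut is shifted by more than 25 mm (distance of pipe_offcut from where it was at the start of the episode above 0.025 m).
It fails at once if the centre punch is shifted by more than 25 mm (distance of centre_punch from where it was at the start of the episode above 0.025 m).
It also fails if it takes over 72 s, if anything falls off the work surface, if the arm or the gripper's body presses on something with over 40 N, if the wrist force passes 120 N, or if a joint passes its speed limit or range.

## Working session

There is one attempt and no reset: what is moved stays moved. The work goes in short steps, Python scripts to look and compute and a tool call to move; the robot and the scene stay as the last step left them, time stands still between calls to the robot, and variables do not carry over. Pictures are saved under pics/ and viewed, at most 12 in all, crops included, and the job is handed in when it is done.

```bash
ls; mkdir -p pics
```

Run:
```python
from workcell import env, vision, workorder, monitor
import cv2,pickle
s=monitor.get_state();print(s)
for n in("scene","top"):
    c=vision.read_camera(n);cv2.imwrite(f"pics/{n}0.png",c["image"][:,:,::-1]);pickle.dump(c,open(f"{n}0.pkl","wb"));print(n,c["K"],c["R"],c["t"])
```

```text
pics
workcell.py
{'clock': 0.0, 'joint_pos': array([-1.44058989e+00,  3.14009020e-01,  4.49360271e-02,  1.30357450e+00,
       -1.56919820e-05,  1.43118952e+00]), 'qvel': array([-0.00058201,  0.00081624,  0.00011891, -0.00017285,  0.00042957,
        0.00064437]), 'tau': array([-6.22047501e-04, -4.80627930e+01,  2.98532814e+01,  1.91851758e-02,
       -1.88406370e-04,  1.07788236e-05]), 'tcp_pos': array([ 0.15318667, -0.55371977,  0.25238636]), 'orientation': array([-9.25608730e-04,  9.90913470e-01,  1.34497729e-01, -3.49551130e-06]), 'wrist_force': array([ 0.5745595 , -0.95502653, -0.03447601]), 'ft_torque': array([-0.03503403, -0.08791996,  0.02751267]), 'grip_force': 0.0, 'finger_gap': 0.08557126976584399}
scene [[373.22361595   0.         259.20472649]
 [  0.         373.22361595 185.79365501]
 [  0.           0.           1.        ]] [[ 0.88334493 -0.46850799  0.01421281]
 [-0.24889898 -0.49454732 -0.83274981]
 [ 0.39717885  0.73206776 -0.55346703]] [-0.42892456  0.34964304  0.47666967]
top [[389.31215252   0.         260.17425343]
 [  0.         389.31215252 193.07338402]
 [  0.           0.           1.        ]] [[ 0.02443676 -0.99947998  0.02103822]
 [-0.99385085 -0.02656179 -0.10749404]
 [ 0.10799695 -0.01828205 -0.99398311]] [0.2230614  0.63147193 0.88564556]
```

View pics/scene0.png

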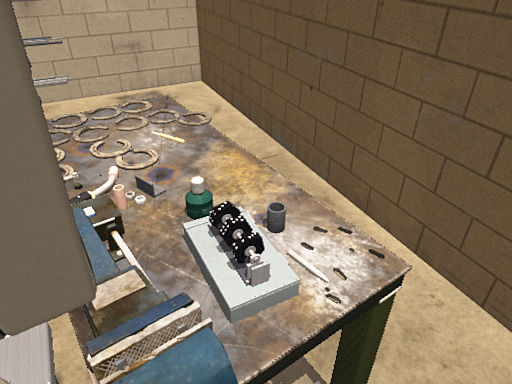

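View pics/top0.png

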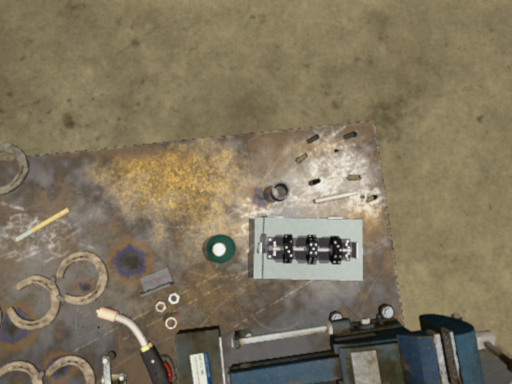

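The top view shows the box at about (250–363, 217–280), with its wheels at columns 287, 312 and 336. The tin is at (219, 249), the pipe at (277, 192) and the punch at (335, 197). In the scene view the tab is near (259, 270). Next I'll measure the lid and crop in on the wheels.

Create h.py:
```python
import numpy as np,cv2,pickle
from workcell import env, vision, workorder, monitor
def ray(c,uv):
    d=c["R"].T@np.linalg.inv(c["K"])@np.array([uv[0],uv[1],1.]);return -c["R"].T@c["t"],d
def onz(c,uv,z):
    o,d=ray(c,uv);return o+d*(z-o[2])/d[2]
def proj(c,X):
    p=c["K"]@(c["R"]@np.asarray(X,float)+c["t"]);return p[:2]/p[2]
def crop(c,x0,y0,x1,y1,k,name):
    cv2.imwrite(name,cv2.resize(c["image"][y0:y1,x0:x1,::-1],None,fx=k,fy=k,interpolation=cv2.INTER_CUBIC))
```

Run:
```python
from h import *
t=pickle.load(open("top0.pkl","rb"));s=pickle.load(open("scene0.pkl","rb"))
hsv=cv2.cvtColor(t["image"],cv2.COLOR_RGB2HSV)
print(hsv[270,300],hsv[225,340],hsv[210,300],hsv[290,300])
m=((hsv[...,1]<45)&(hsv[...,2]>125)&(hsv[...,0]>30)).astype(np.uint8)
m[:205]=0;m[290:]=0;m[:,:240]=0;m[:,375:]=0
m=cv2.morphologyEx(m,cv2.MORPH_OPEN,np.ones((3,3)))
m=cv2.morphologyEx(m,cv2.MORPH_CLOSE,np.ones((9,9)))
cs,_=cv2.findContours(m,0,1);cn=max(cs,key=cv2.contourArea)
r=cv2.minAreaRect(cn);b=cv2.boxPoints(r);print(r,b)
P=np.array([onz(t,p,.045) for p in b]);print(P.round(4),np.linalg.norm(P-np.roll(P,1,0),axis=1),P.mean(0))
crop(t,240,205,375,290,5,"pics/t1.png")
crop(s,175,170,305,320,4,"pics/s1.png")
```

```text
[ 60  11 186] [ 54  13 199] [ 19  28 173] [ 17  47 109]
((307.906494140625, 248.4876251220703), (109.47624206542969, 61.67411422729492), 1.1934894323349) [[252.53795 278.17786]
 [253.82256 216.51712]
 [363.27502 218.7974 ]
 [361.99042 280.45813]]
[[ 0.4296  0.252   0.045 ]
 [ 0.5694  0.2527  0.045 ]
 [ 0.5705 -0.0011  0.045 ]
 [ 0.43    0.0025  0.045 ]] [0.24949198 0.13974009 0.25377457 0.14053164] [0.49989131 0.12651028 0.045     ]
```

View pics/t1.png

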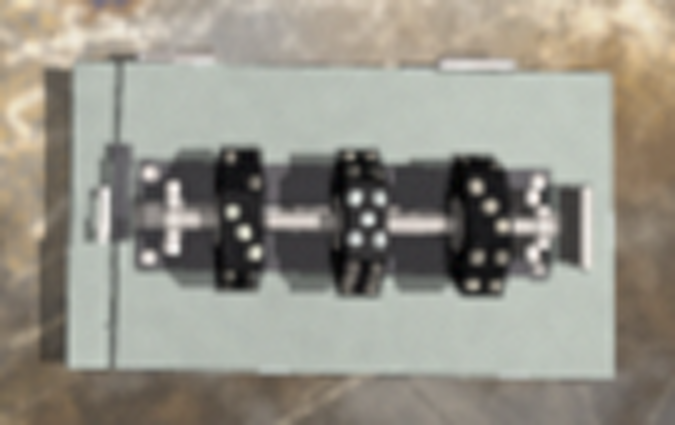

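View pics/s1.png

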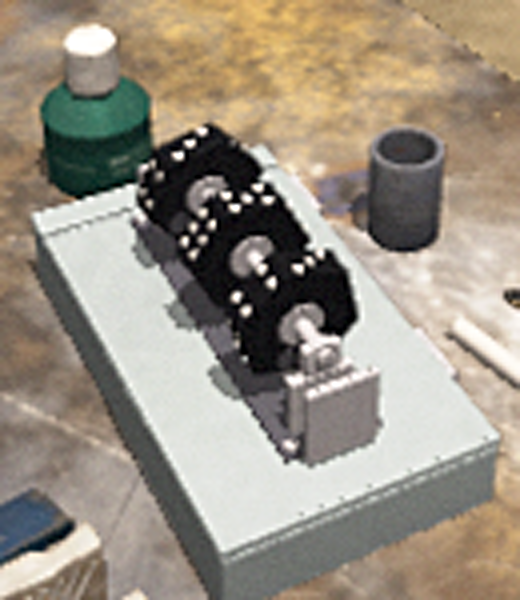

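The top crop shows wheel a with its three-pip face nearly on top (middle pip about (244, 232)). Wheel b has five nearly on top (centre (368, 218)). Wheel c sits between three (middle (490, 206)) and four (around (488, 271)). Now I'll work out the angles from the pips.

Add to h.py:
```python
from scipy.optimize import least_squares
C=np.array([.5,.1265,0.])
def cen(c,uv,r=2):
    u,v=np.round(uv).astype(int);g=c["image"].astype(float).mean(2)[v-r:v+r+1,u-r:u+r+1];w=np.clip(g-g.min()-.3*np.ptp(g),0,None)
    Y,X=np.mgrid[v-r:v+r+1,u-r:u+r+1];return np.array([(w*X).sum(),(w*Y).sum()])/w.sum()
def ang(c,uv,tr=28,axx=None):
    "angle to +x from up of a mid-flat point seen at uv (flat centre), and its y in box"
    f=lambda q:proj(c,C+[.028*np.sin(q[0]),q[1],.091+.028*np.cos(q[0])])-uv
    s=least_squares(f,[0.,0.],x_scale=[1,.05]);return np.degrees(s.x[0]),s.x[1]*1000,s.cost
def qrows(s,tgt,pitch=0.):
    from scipy.spatial.transform import Rotation as Ro
    q=s["orientation"];R0=Ro.from_quat([q[1],q[2],q[3],q[0]])
    # tool: z down, x ahead; pitch>0: tool's body leans to +x
    R1=Ro.from_euler('y',pitch)*Ro.from_matrix(np.diag([1.,-1,-1]))
    return R0.inv().apply(np.asarray(tgt)-s["tcp_pos"]),(R0.inv()*R1).as_rotvec()
```

Run:
```python
from h import *
t=pickle.load(open("top0.pkl","rb"))
o=lambda p:np.array([p[0]/5+240-.4,p[1]/5+205-.4])
for n,p in dict(A1=(232,211),A3=(244,232),A3b=(256,253),B5=(368,218),C3a=(476,187),C3=(490,206),C3b=(502,226)).items():
    u=cen(t,o(p));print(n,o(p),u.round(2),ang(t,u),ang(t,o(p)))
print([proj(t,C+[0,y,.119]).round(1) for y in(.052,0,-.052)],proj(t,C+[0,-.103,.091]),proj(t,C+[0,-.098,.091]))
s=monitor.get_state();print(qrows(s,C+[0,.052,.25]))
```

```text
A1 [286.  246.8] [286.03 246.9 ] (np.float64(7.697234271127881), np.float64(57.0891549678918), np.float64(0.0)) (np.float64(8.101581091679599), np.float64(57.158971757197406), np.float64(4.0389678347315804e-28))
A3 [288.4 251. ] [288.42 251.02] (np.float64(-9.723322540585864), np.float64(51.906872204412096), np.float64(0.0)) (np.float64(-9.624304755420429), np.float64(51.948316308719676), np.float64(0.0))
A3b [290.8 255.2] [290.71 255.07] (np.float64(-28.028698726737538), np.float64(46.66018007805419), np.float64(2.187504979290624e-24)) (np.float64(-28.67210781161074), np.float64(46.45379332502452), np.float64(6.2575728663496376e-24))
B5 [313.2 248.2] [313.17 248.41] (np.float64(3.9946069183837127), np.float64(-0.1401726695242985), np.float64(2.0194839173657902e-27)) (np.float64(4.9109481298438755), np.float64(-0.20152480234358275), np.float64(0.0))
C3a [334.8 242. ] [334.89 241.93] (np.float64(36.18763701153975), np.float64(-47.10381539582215), np.float64(0.0)) (np.float64(35.81644523888912), np.float64(-46.89871514648781), np.float64(2.0194839173657902e-27))
C3 [337.6 245.8] [337.68 245.82] (np.float64(17.81077093827944), np.float64(-52.19948629254405), np.float64(1.6155871338926322e-27)) (np.float64(17.908789448926353), np.float64(-52.029144951932494), np.float64(2.6253290925755273e-26))
C3b [340.  249.8] [340.65 249.72] (np.float64(1.2438987563123696), np.float64(-58.20350021139016), np.float64(0.0)) (np.float64(0.8299444922226917), np.float64(-56.833183512610866), np.float64(2.23947841738795e-22))
[array([288.4, 248.8]), array([313.1, 249.3]), array([337.7, 249.9])] [358.19764904 250.01437304] [355.91574092 249.95958247]
(array([ 0.52942704, -0.6133686 ,  0.00362113]), array([-1.65789221e-03, -2.96968208e-05,  2.69787787e-01]))
```

drive_effector([
  {"x":0.367, "y":-0.214, "z":-0.03},
  {"x":0.367, "y":-0.214, "z":-0.03},
  {"x":0.367, "y":-0.214, "z":-0.03, "rz":0.1},
  {"x":0.367, "y":-0.214, "z":-0.03, "rz":0.27},
  {"x":0.367, "y":-0.214, "z":-0.03, "rz":0.27},
  {"x":0.367, "y":-0.214, "z":-0.03, "rz":0.27},
  {"x":0.367, "y":-0.214, "z":-0.03, "rz":0.27},
  {"x":0.367, "y":-0.214, "z":-0.03, "rz":0.27},
], finger_gap=0.03, clamp_n=40)

```text
clock: 1.1
tcp_pos: [0.4519, -0.2473, 0.2832]
orientation: [-0.0, 1.0, 0.003, 0.0]
wrist_force: [-1.4, 0.3, 0.7]
finger_gap: 0.0302
grip_force: 0.0
```

Run:
```python
from h import *
t=pickle.load(open("top0.pkl","rb"));sc=pickle.load(open("scene0.pkl","rb"))
g=t["image"].astype(float).mean(2)
for u in (299,301,320,322,324):
    col=g[240:258,u];print(u,col.round().astype(int), proj(t,C+[0,(313.1-u)/24.7*.052,.095]).round(2))
# two-view check of pips of B5 centre in scene
o=lambda p:np.array([p[0]/4+175-.4,p[1]/4+170-.4])
for y in (.052,0,-.052):
    print((proj(sc,C+[0,y,.119])-[175,170])*4)
s=monitor.get_state();p=np.radians(18);print(s["clock"],s["joint_pos"].round(2),qrows(s,C+[.12*np.sin(p),-.052,.091+.12*np.cos(p)],p))
```

```text
299 [ 59  61  61  62  60  63 105 147 191 209 155  87  61  59  58  60  60  59] [297.69 248.62]
301 [ 60  60  62  61  60  61  95 139 192 209 153  77  58  60  59  61  59  59] [299.63 248.67]
320 [ 62  59  60  60  60  59  70  98 151 204 200 136  65  57  59  58  59  57] [318.06 249.11]
322 [ 62  61  59  60  58  58  64 108 162 204 203 140  65  55  59  59  59  58] [320.   249.16]
324 [ 61  58  61  61  60  60  70  95 149 203 206 140  66  55  57  58  58  58] [321.93 249.2 ]
[197.24771629 139.46559994]
[241.48881155 198.29179502]
[290.80313691 263.86372777]
1.1 [-0.66  0.19 -0.04  1.34  0.    2.48] (array([ 0.08712116, -0.32124693,  0.07820774]), array([ 0.00044269, -0.31430382,  0.00597693]))
```

drive_effector([
  {"x":0.087, "y":-0.321, "ry":-0.314, "rz":0.006},
  {"x":0.087, "y":-0.321, "ry":-0.314, "rz":0.006},
  {"x":0.087, "y":-0.321, "ry":-0.314, "rz":0.006},
  {"x":0.087, "y":-0.321, "ry":-0.314, "rz":0.006},
  {"x":0.087, "y":-0.321, "ry":-0.314, "rz":0.006},
  {"x":0.087, "y":-0.321, "z":0.05, "ry":-0.314, "rz":0.006},
  {"x":0.087, "y":-0.321, "z":0.078, "ry":-0.314, "rz":0.006},
  {"x":0.087, "y":-0.321, "z":0.078, "ry":-0.314, "rz":0.006},
], finger_gap=0.03, clamp_n=40)

```text
clock: 2.1
tcp_pos: [0.5355, 0.0702, 0.2029]
orientation: [0.0, 0.987, -0.003, -0.159]
wrist_force: [-0.8, -0.4, 1.0]
finger_gap: 0.0304
grip_force: 0.0
```

Run:
```python
from h import *
s=monitor.get_state();p=np.radians(18)
for r in(.12,.034): print(qrows(s,C+[r*np.sin(p),-.052,.091+r*np.cos(p)],p))
print(s["joint_pos"].round(2))
c=vision.read_camera("scene");crop(c,150,100,320,290,3,"pics/s2.png")
```

```text
(array([ 0.00078035, -0.004277  , -0.00262842]), array([-0.00095232,  0.00553722, -0.00645214]))
(array([ 0.00125681, -0.00419664,  0.08337022]), array([-0.00095232,  0.00553722, -0.00645214]))
[-0.02  0.53  0.19  1.56 -0.    3.13]
```

View pics/s2.png

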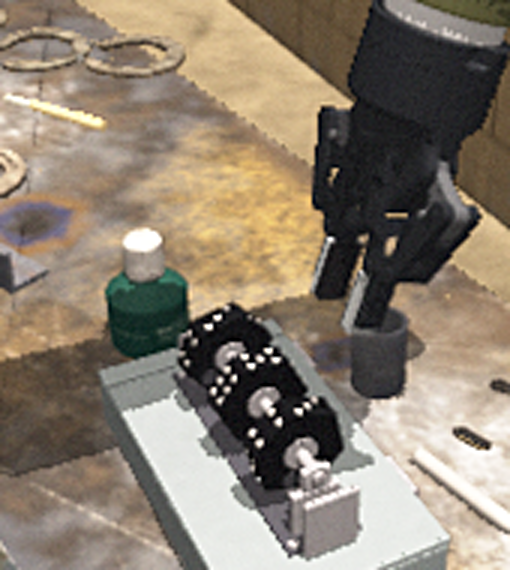

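The gripper now hangs about over wheel c, tips near (350, 310), with nothing touching. But j6 is at its limit, so I'll turn the tool half round.

drive_effector([
  {"z":-0.01, "rz":-1.4},
  {"z":-0.01, "rz":-1.4},
  {"z":-0.01, "rz":-1.4},
  {"z":-0.01, "rz":-1.4},
  {"z":-0.01, "rz":-1.4},
  {"z":-0.01, "rz":-1.4},
  {"z":-0.01, "rz":-1.4},
  {"z":-0.01, "rz":-1.4},
])

```text
clock: 3.15
tcp_pos: [0.5408, 0.0696, 0.2169]
orientation: [-0.1, 0.757, 0.635, -0.118]
wrist_force: [-0.4, -0.1, -0.8]
finger_gap: 0.0301
grip_force: 0.0
```

drive_effector([
  {"rz":-1.4},
  {"rz":-1.4},
  {"rz":-1.4},
  {"rz":-1.4},
  {"rz":-1.4},
  {"rz":-1.4},
  {"rz":-1.4},
  {"rz":-1.4},
])

```text
clock: 4.15
tcp_pos: [0.5408, 0.0696, 0.2169]
orientation: [-0.153, 0.17, 0.973, -0.026]
wrist_force: [0.1, 0.2, -0.4]
finger_gap: 0.0302
grip_force: 0.0
```

drive_effector([
  {"rz":-0.342},
  {"rz":-0.342},
  {"rz":-0.342},
  {"rz":-0.342},
])

```text
clock: 4.65
tcp_pos: [0.5405, 0.0702, 0.2158]
orientation: [-0.156, 0.005, 0.988, -0.0]
wrist_force: [-0.6, -0.1, 0.2]
finger_gap: 0.0301
grip_force: 0.0
```

```bash
sed -i "s/diag(\[1.,-1,-1\])/diag([-1.,1,-1])/" h.py
```

Run:
```python
from h import *
s=monitor.get_state();p=np.radians(18)
for r in(.12,.034): print(qrows(s,C+[r*np.sin(p),-.052,.091+r*np.cos(p)],p))
print(s["clock"],s["joint_pos"].round(2))
```

```text
(array([9.30285996e-06, 4.28287158e-03, 1.12221330e-02]), array([ 0.00117853,  0.00176541, -0.00915419]))
(array([0.00016066, 0.00418082, 0.09722194]), array([ 0.00117853,  0.00176541, -0.00915419]))
4.65 [-0.02  0.53  0.23  1.58 -0.   -0.01]
```

drive_effector([
  {"y":0.0043, "z":0.02, "rz":-0.009},
  {"y":0.0043, "z":0.04, "rz":-0.009},
  {"y":0.0043, "z":0.06, "rz":-0.009},
  {"y":0.0043, "z":0.08, "rz":-0.009},
  {"y":0.0043, "z":0.097, "rz":-0.009},
  {"y":0.0043, "z":0.097, "rz":-0.009},
  {"y":0.0043, "z":0.097, "rz":-0.009},
], finger_gap=0.03)

```text
clock: 5.52
tcp_pos: [0.5107, 0.0751, 0.1233]
orientation: [-0.156, -0.001, 0.988, 0.001]
wrist_force: [-0.2, -0.2, -0.3]
finger_gap: 0.0302
grip_force: 0.0
```

Run:
```python
from h import *
s=monitor.get_state();p=np.radians(18)
print(qrows(s,C+[.034*np.sin(p),-.052,.091+.034*np.cos(p)],p))
c=vision.read_camera("scene");crop(c,170,140,300,280,4,"pics/s3.png")
```

```text
(array([ 2.41194977e-04, -5.74990817e-04,  4.22469597e-05]), array([0.00092493, 0.00126749, 0.00236229]))
```

View pics/s3.png

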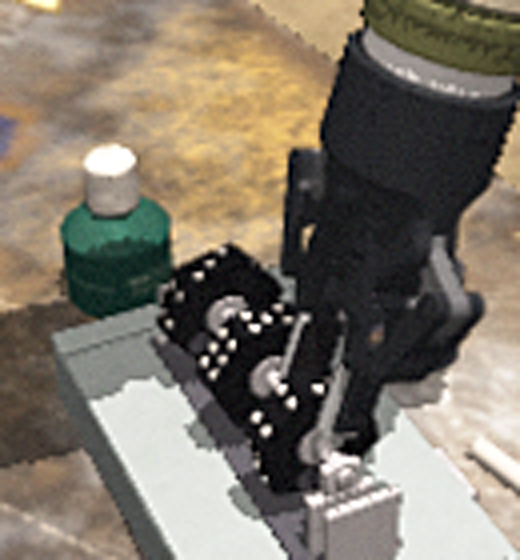

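The fingers straddle wheel c at about (320, 400) with clearance. Next I'll close them and roll it by -0.311 rad about the axle.

drive_effector([
  {},
  {},
  {},
  {},
], finger_gap=0.0, clamp_n=40)

```text
clock: 6.08
tcp_pos: [0.5111, 0.0746, 0.1235]
orientation: [-0.155, -0.001, 0.988, 0.0]
wrist_force: [1.5, -3.2, 5.5]
finger_gap: 0.0172
grip_force: 41.0
```

drive_effector([
  {"x":0.0026, "z":0.0001, "ry":-0.078},
  {"x":0.0052, "z":0.0004, "ry":-0.155},
  {"x":0.0078, "z":0.0009, "ry":-0.233},
  {"x":0.0104, "z":0.0016, "ry":-0.311},
  {"x":0.0104, "z":0.0016, "ry":-0.311},
  {"x":0.0104, "z":0.0016, "ry":-0.311},
])

```text
clock: 6.82
tcp_pos: [0.5004, 0.0746, 0.1251]
orientation: [-0.001, -0.001, 1.0, 0.0]
wrist_force: [-0.9, -5.5, 6.6]
finger_gap: 0.0169
grip_force: 41.6
```

drive_effector([
  {},
  {},
], finger_gap=0.03)

```text
clock: 7.08
tcp_pos: [0.4994, 0.0757, 0.1237]
orientation: [-0.002, -0.002, 1.0, 0.001]
wrist_force: [0.3, 0.1, 0.3]
finger_gap: 0.0302
grip_force: 0.0
```

drive_effector([
  {"z":-0.03},
  {"z":-0.07},
  {"z":-0.12},
  {"z":-0.12},
  {"z":-0.12},
], finger_gap=0.03)

```text
clock: 7.7
tcp_pos: [0.4999, 0.0752, 0.2436]
orientation: [-0.002, -0.002, 1.0, 0.001]
wrist_force: [-0.7, -0.1, 1.0]
finger_gap: 0.0304
grip_force: 0.0
```

Run:
```python
from h import *
t=vision.read_camera("top");pickle.dump(t,open("top1.pkl","wb"));crop(t,265,220,365,280,7,"pics/t2.png")
```

```text
(no output)
```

View pics/t2.png

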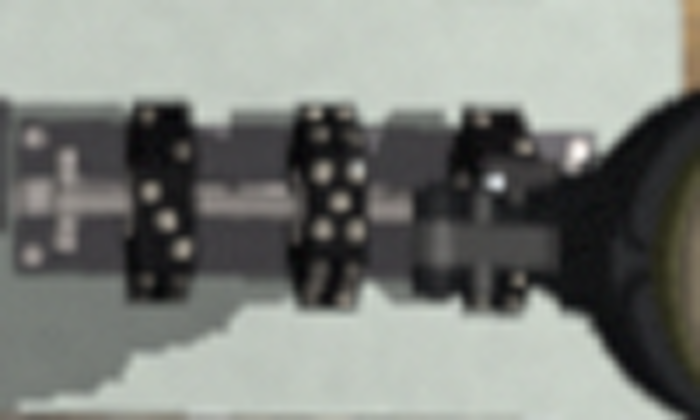

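Wheel c is partly hidden by the finger at about (490, 240), so I'll check it from over wheel a, which is next.

Run:
```python
from h import *
t=pickle.load(open("top1.pkl","rb"))
o=lambda p:np.array([p[0]/7+265-.43,p[1]/7+220-.43])
for p in((166,219),(340,202)): u=cen(t,o(p));print(u,ang(t,u))
s=monitor.get_state();p=np.radians(25)
for r in(.13,.034): print(qrows(s,C+[r*np.sin(p),.052,.091+r*np.cos(p)],p))
```

```text
[288.42191184 251.02974787] (np.float64(-9.751289644331164), np.float64(51.90020013996227), np.float64(4.0389678347315804e-28))
[313.16613001 248.42070839] (np.float64(3.9651174677835512), np.float64(-0.12891313535354254), np.float64(4.0389678347315804e-28))
(array([-0.05601402,  0.10308925,  0.0339954 ]), array([0.00154769, 0.43093541, 0.00350382]))
(array([-0.01591266,  0.10301659,  0.12121854]), array([0.00154769, 0.43093541, 0.00350382]))
```

drive_effector([
  {"x":-0.03, "y":0.05, "ry":0.2},
  {"x":-0.056, "y":0.103, "ry":0.431},
  {"x":-0.056, "y":0.103, "z":0.02, "ry":0.431},
  {"x":-0.056, "y":0.103, "z":0.034, "ry":0.431},
  {"x":-0.056, "y":0.103, "z":0.034, "ry":0.431},
  {"x":-0.056, "y":0.103, "z":0.034, "ry":0.431},
], finger_gap=0.028)

```text
clock: 8.5
tcp_pos: [0.5552, 0.1776, 0.2125]
orientation: [-0.214, -0.001, 0.977, 0.001]
wrist_force: [0.8, 0.6, 0.6]
finger_gap: 0.028
grip_force: 0.0
```

Run:
```python
from h import *
s=monitor.get_state();p=np.radians(25)
for r in(.13,.034): print(qrows(s,C+[r*np.sin(p),.052,.091+r*np.cos(p)],p))
t=vision.read_camera("top");pickle.dump(t,open("top2.pkl","wb"));crop(t,265,220,365,280,7,"pics/t3.png")
```

```text
(array([-0.00128776,  0.00085205,  0.00347495]), array([0.00108214, 0.005514  , 0.00296898]))
(array([-0.00075827,  0.00074896,  0.09947344]), array([0.00108214, 0.005514  , 0.00296898]))
```

View pics/t3.png

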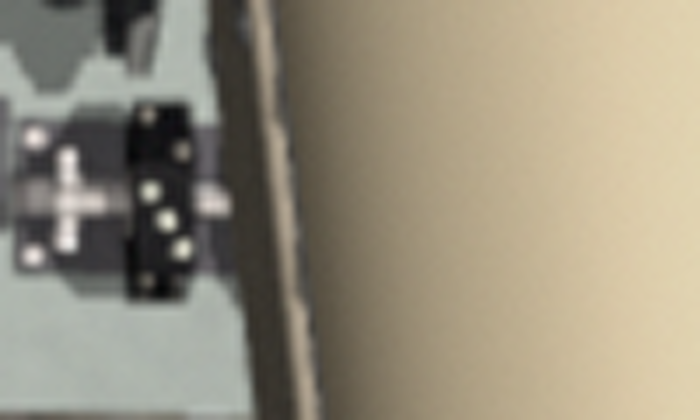

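The arm hides wheels b and c here, and wheel a is unchanged (middle pip at (166, 219)). I'll pinch wheel a and roll it by -0.878 rad.

drive_effector([
  {"y":0.0007, "z":0.02, "ry":0.005, "rz":0.003},
  {"y":0.0007, "z":0.04, "ry":0.005, "rz":0.003},
  {"x":-0.0007, "y":0.0007, "z":0.06, "ry":0.005, "rz":0.003},
  {"x":-0.0007, "y":0.0007, "z":0.08, "ry":0.005, "rz":0.003},
  {"x":-0.0007, "y":0.0007, "z":0.099, "ry":0.005, "rz":0.003},
  {"x":-0.0007, "y":0.0007, "z":0.099, "ry":0.005, "rz":0.003},
  {"x":-0.0007, "y":0.0007, "z":0.099, "ry":0.005, "rz":0.003},
], finger_gap=0.028)

```text
clock: 9.43
tcp_pos: [0.5155, 0.1788, 0.1223]
orientation: [-0.216, -0.0, 0.976, 0.001]
wrist_force: [0.0, 0.7, 0.7]
finger_gap: 0.028
grip_force: 0.0
```

drive_effector([
  {},
  {},
  {},
  {},
], finger_gap=0.0, clamp_n=40)

```text
clock: 9.93
tcp_pos: [0.5158, 0.1786, 0.122]
orientation: [-0.216, -0.0, 0.976, 0.0]
wrist_force: [1.1, -1.6, 6.4]
finger_gap: 0.0169
grip_force: 41.9
```

drive_effector([
  {"x":0.0051, "z":0.0004, "ry":-0.15},
  {"x":0.01, "z":0.0015, "ry":-0.3},
  {"x":0.0148, "z":0.0034, "ry":-0.45},
  {"x":0.0192, "z":0.0059, "ry":-0.6},
  {"x":0.0232, "z":0.0091, "ry":-0.75},
  {"x":0.0262, "z":0.0123, "ry":-0.878},
  {"x":0.0262, "z":0.0123, "ry":-0.878},
  {"x":0.0262, "z":0.0123, "ry":-0.878},
])

```text
clock: 10.92
tcp_pos: [0.4853, 0.1785, 0.1199]
orientation: [0.218, 0.0, 0.976, -0.0]
wrist_force: [1.4, -0.9, -5.0]
finger_gap: 0.0168
grip_force: 45.5
```

drive_effector([
  {},
  {},
], finger_gap=0.026)

```text
clock: 11.18
tcp_pos: [0.4864, 0.1791, 0.1208]
orientation: [0.218, 0.0, 0.976, 0.001]
wrist_force: [-0.7, 0.5, -0.3]
finger_gap: 0.0263
grip_force: 0.0
```

drive_effector([
  {"z":-0.03},
  {"z":-0.07},
  {"z":-0.11},
  {"x":-0.03, "z":-0.11, "ry":0.2},
  {"x":-0.05, "z":-0.14, "ry":0.43},
  {"x":-0.05, "z":-0.14, "ry":0.43},
  {"x":-0.05, "z":-0.14, "ry":0.43},
], finger_gap=0.026)

```text
clock: 12.05
tcp_pos: [0.4734, 0.1788, 0.2681]
orientation: [0.005, 0.0, 1.0, 0.0]
wrist_force: [-0.2, -0.1, -0.4]
finger_gap: 0.0261
grip_force: 0.0
```

Run:
```python
from h import *
s=monitor.get_state();print(qrows(s,C+[0,-.22,.26],0),s["joint_pos"].round(2))
```

```text
(array([-0.02667738, -0.27227333,  0.0082042 ]), array([ 0.00075363,  0.00991922, -0.00075904])) [ 0.2   0.17 -0.11  1.29 -0.    0.2 ]
```

drive_effector([
  {"y":-0.06},
  {"x":-0.01, "y":-0.12, "rz":-0.18},
  {"x":-0.02, "y":-0.18, "rz":-0.36},
  {"x":-0.027, "y":-0.24, "rz":-0.54},
  {"x":-0.027, "y":-0.272, "rz":-0.72},
  {"x":-0.027, "y":-0.272, "rz":-0.9},
  {"x":-0.027, "y":-0.272, "rz":-1.08},
  {"x":-0.027, "y":-0.272, "rz":-1.26},
], finger_gap=0)

```text
clock: 13.05
tcp_pos: [0.4976, -0.0928, 0.2676]
orientation: [0.004, -0.583, 0.813, -0.003]
wrist_force: [-0.4, -0.4, 0.5]
finger_gap: 0.0003
grip_force: 0.0
```

Run:
```python
from h import *
t=vision.read_camera("top");pickle.dump(t,open("top2.pkl","wb"));crop(t,265,220,365,280,7,"pics/t4.png")
s=monitor.get_state();print(s["joint_pos"].round(2))
```

```text
[-0.34  0.17 -0.11  1.29  0.   -1.59]
```

View pics/t4.png

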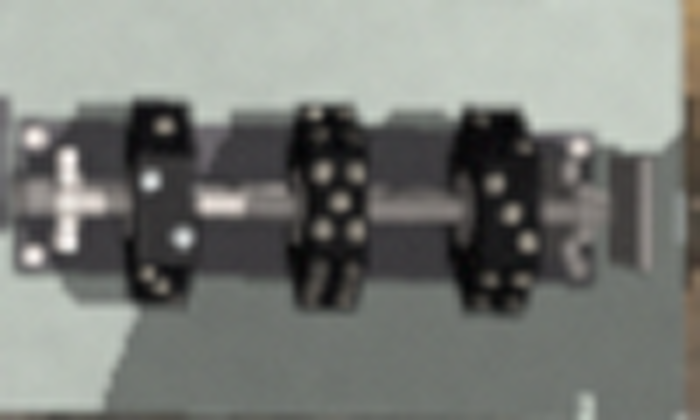

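The top crop shows 2 on wheel a (pips (150, 180) and (184, 237)), 5 on wheel b (centre (340, 202)) and 3 on wheel c (centre (511, 213)). I'll check how level each one is and where the tab stands.

Run:
```python
from h import *
t=pickle.load(open("top2.pkl","rb"))
o=lambda p:np.array([p[0]/7+265-.43,p[1]/7+220-.43])
u=(cen(t,o((150,180)))+cen(t,o((184,237))))/2;print(u,ang(t,u))
for p in((340,202),(511,213)): u=cen(t,o(p));print(u,ang(t,u))
print("tab",(onz(t,o((647,210)),.091)-C)*1000)
s=monitor.get_state()
from scipy.spatial.transform import Rotation as Ro
q=s["orientation"];R=Ro.from_quat([q[1],q[2],q[3],q[0]]);print(R.as_matrix().round(3),s["joint_pos"])
W=Ro.from_matrix(np.array([[0,-1,0],[-1,0,0],[0,0,-1.]]))
for W in(W,W*Ro.from_euler('z',np.pi)):print((R.inv()*W).as_rotvec())
for y,z in((-.15,.26),(-.15,.088),(-.10,.088)):print(R.inv().apply(C+[0,y,z]-s["tcp_pos"]))
```

```text
[288.40813939 249.42320803] (np.float64(-2.84157158847603), np.float64(52.01952104345134), np.float64(2.099657428885212e-23))
[313.16607737 248.4281406 ] (np.float64(3.9333944815007875), np.float64(-0.12878564157850514), np.float64(4.0389678347315804e-28))
[337.68563742 250.08298841] (np.float64(-0.615108634059707), np.float64(-51.93912250606482), np.float64(1.760989975942969e-25))
tab [   0.89748866 -100.37469384   91.        ]
[[-0.316 -0.949  0.009]
 [-0.949  0.316  0.   ]
 [-0.003 -0.009 -1.   ]] [-0.34477232  0.16831852 -0.10763265  1.2859951   0.00340755 -1.59436452]
[-0.0093646   0.00173664 -0.32118663]
[2.47028196e-03 1.33206557e-02 2.82037471e+00]
[-0.0663834   0.01971112  0.00765031]
[-0.06583336  0.0212467   0.17964257]
[-0.11327638  0.0370315   0.17965337]
```

drive_effector([
  {"rz":-0.17},
  {"rx":-0.009, "rz":-0.321},
  {"x":-0.03, "y":0.01, "z":0.04, "rx":-0.009, "rz":-0.321},
  {"x":-0.06, "y":0.02, "z":0.09, "rx":-0.009, "rz":-0.321},
  {"x":-0.066, "y":0.021, "z":0.14, "rx":-0.009, "rz":-0.321},
  {"x":-0.066, "y":0.021, "z":0.18, "rx":-0.009, "rz":-0.321},
  {"x":-0.066, "y":0.021, "z":0.18, "rx":-0.009, "rz":-0.321},
  {"x":-0.066, "y":0.021, "z":0.18, "rx":-0.009, "rz":-0.321},
], finger_gap=0)

```text
clock: 14.1
tcp_pos: [0.5024, -0.0238, 0.0895]
orientation: [0.001, -0.702, 0.712, -0.0]
wrist_force: [0.2, -0.1, 0.0]
finger_gap: 0.0004
grip_force: 0.0
```

Run:
```python
from h import *
c=vision.read_camera("scene");crop(c,170,140,330,310,3,"pics/s4.png")
```

```text
(no output)
```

View pics/s4.png

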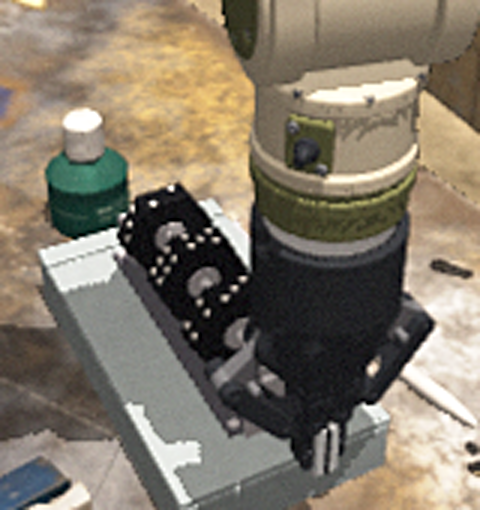

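The closed fingers, at about (320, 450), stand just right of the tab and clear of the lid. I'll push now.

drive_effector([
  {"x":-0.015},
  {"x":-0.03},
  {"x":-0.035},
  {"x":-0.04},
  {"x":-0.042},
  {"x":-0.044},
], finger_gap=0)

```text
clock: 14.9
tcp_pos: [0.5026, 0.0196, 0.0885]
orientation: [0.0, -0.703, 0.712, 0.0]
wrist_force: [-1.1, -5.7, 2.1]
finger_gap: -0.0001
grip_force: 3.2
```

drive_effector([
  {"x":-0.002},
  {"x":-0.004},
  {"x":-0.006},
  {"x":-0.006},
], finger_gap=0)

```text
clock: 15.4
tcp_pos: [0.5025, 0.0262, 0.0882]
orientation: [0.001, -0.703, 0.712, 0.001]
wrist_force: [0.6, -0.4, 0.8]
finger_gap: 0.0
grip_force: 0.0
```

drive_effector([
  {"x":-0.002},
  {"x":-0.004},
  {"x":-0.005},
  {"x":-0.005},
], finger_gap=0)

```text
clock: 15.9
tcp_pos: [0.5025, 0.0296, 0.0882]
orientation: [-0.001, -0.703, 0.712, -0.001]
wrist_force: [-0.8, -8.8, 0.3]
finger_gap: 0.0002
grip_force: 4.5
```

drive_effector([
  {"x":0.02},
  {"x":0.05},
  {"x":0.06, "z":-0.04},
  {"x":0.08, "z":-0.09},
  {"x":0.1, "z":-0.13},
  {"x":0.12, "z":-0.17},
  {"x":0.12, "z":-0.17},
  {"x":0.12, "z":-0.17},
], finger_gap=0)

```text
clock: 16.9
tcp_pos: [0.5008, -0.0886, 0.2574]
orientation: [0.001, -0.703, 0.711, 0.001]
wrist_force: [-1.0, 0.1, -0.3]
finger_gap: 0.0002
grip_force: 0.0
```

Run:
```python
from h import *
t=vision.read_camera("top");pickle.dump(t,open("top3.pkl","wb"));crop(t,245,220,365,280,6,"pics/t5.png")
```

```text
(no output)
```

View pics/t5.png

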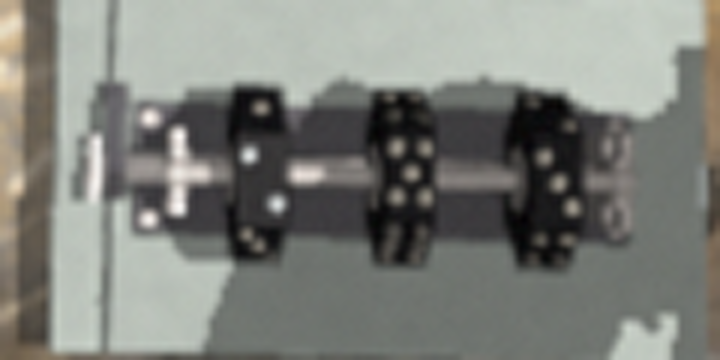

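The wheels still show 2, 5 and 3 (centres near columns 263, 411 and 558). The tab has moved from the right edge up against the right cheek at about (618, 180), so the bolt is home. I'll hand in.

```bash
python3 -c "
from workcell import env, vision, workorder, monitor
print(workorder.hand_in())"
```

```text
the job is handed in; nothing more can be done
None
```

I handed the job in at about 17 s: the wheels show 2, 5 and 3, each within about 4° of level, and the bolt is against its stop; I took the clip as snapped from the drop in push force, didn't see it directly, and hand-in returned no verdict.

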